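Load the tool steriliser and latch its sliding guard

TASK

Stand the small steel cup upright in the open chamber of the white tabletop steriliser, lowering it onto the chamber floor before letting go. Then push the amber sliding guard over it by its black bar until the latch clicks and holds the guard shut by itself; push gently, feeling for the click, and do not ram the guard hard into its rubber stop. Take the hand away and leave the jars, bottles and other things on the table where they are.

Things in the scene. Friction and masses are not known exactly. Their poses are not given: they have to be found in the camera images.
- cup_centre (a point): Centre (half-way up) of the bare steel cup, open at the top, 48 mm across at the rim, slightly narrower at the foot, 50 mm high, wall 3 mm, about 0.12 kg; z is its upright axis. It starts upright on the table.
- steriliser: White housing, fixed to the table; origin on the table. x across it, y along the slide (the guard closes towards +y), z up. It is 170 mm along x and runs from 240 mm behind to 225 mm beyond the origin along y; deck 85 mm above the table; 12 mm high rails along the deck's long edges. The open-topped chamber lies 0 to 125 mm beyond the origin.
- chamber (a point): Centre of the steel floor of the chamber, 25 mm above the table; axes as the steriliser's. The inside is 120 mm along x and 125 mm along y; its rim is 60 mm above this floor. Fully open, the guard's front edge is 50 mm short of the chamber's -y wall; its latch nose (brass catch, red plunger) reaches 50 mm ahead of that edge.
- guard_bar (a point): Centre of the black bar that pushes the guard: 70 mm along the steriliser's x, 14 mm thick along y, 35 mm high, top 130 mm above the table. It stands on the flat guard (amber pane in a metal frame, 140 by 175 mm, its top 95 mm above the table), 125 mm behind the guard's front edge, 50 mm ahead of its back edge. Axes as the steriliser's.
- guard (a joint): Travel of the guard along the steriliser's +y, m: 0 fully open, growing as it closes; about 2 N of friction. It starts 0 to 20 mm closed. The latch pin on the deck beyond the chamber is set differently every time: the latch catches somewhere between 174 and 218 mm of travel, which must be felt.
- plunger (a joint): How far the red spring plunger (1 N/mm) on the guard's nose is pushed in by the steel pin on the deck, m; 0 untouched. Arriving, the brass spring catch rides over the pin: the push rises over some 7 mm to 11-15 N, then falls below 6 N as the catch snaps down behind it (the click). Latched and let go, it stays about 4 mm in; not latched, it pushes the guard back and reads near 0.
- stop (a joint): How far the two black rubber stop pads beside the plunger are squashed by that pin, m; 0 untouched. They meet it about 3 mm after the click; they add about 6 N per mm. Squashed 2 mm (a push of about 21 N in all) counts as ramming.
- jar_red_centre (a point): Bystander, leave alone: white cream jar with a red lid, 54 mm across, 50 mm high; this is its centre.
- jar_white_centre (a point): Bystander, leave alone: all-white cream jar, 50 mm across, 45 mm high; this is its centre.
- bottle_blue_centre (a point): Bystander, leave alone: blue bottle, 44 mm across, 120 mm high; this is its centre.
- bottle_amber_centre (a point): Bystander, leave alone: amber bottle with a gold-coloured cap, 38 mm across, 100 mm high; this is its centre.
- compact_center (a point): Bystander, leave alone: flat black powder compact, 70 mm across, 18 mm high; this is its centre.
- makeup_brush_grip (a point): Bystander, leave alone: make-up brush, 178 mm long, lying on the table; this is a point on its handle.

How it is judged:
By the outcome, as a careful person would: the job done as asked, in the order asked, and still so for the second after the job is handed in, with the robot touching nothing.
It also fails if it takes over 64 s, if anything falls off the work surface, if the arm or the gripper's body presses on something with over 40 N, if the wrist force passes 120 N, or if a joint passes its speed limit or range.

ROBOT

A 7-joint arm with a two-finger parallel gripper is mounted at the origin on the work surface. World frame = base frame: x ahead of the robot, y to its left, z up, the work surface at z = 0. Lengths are in m, angles in rad, forces in N, time in s.
With the tool pointing down it reaches from about 0.425 to 0.825 m from the base axis. Payload 3.6 kg.
Tool frame: the origin (TCP) lies midway between the tips of the shut fingers; the grasp point (between the pads) lies 19 mm behind it; z points along the fingers, y is the line along which they close (so a half turn about z gives the same grasp; the last joint's range is limited). The gripper opens to 85 mm and grips with 20 to 120 N. Pads are 22 mm wide; open, the fingers measure 114 mm over their backs; the gripper's body (76 mm by 85 mm) begins 54 mm behind the grasp point. The pads swing forward as they close: fully open they stand 13 mm farther back than shut.
Start: joints at [-1.329, 0.615, -0.013, 1.423, 0.008, 1.103, -0.04], TCP at [0.173, 0.627, 0.231] pointing down, gripper open.
Joint ranges: [-3.12, 3.12], [-0.3, 2.06], [-1.34, 1.32], [0.26, 2.42], [-1.36, 4.5], [0.01, 1.98], [-2.84, 2.84]. Speed limits (rad/s): [2.79, 2.79, 3.14, 3.14, 3.14, 3.14, 3.14].

INTERFACE

Orientations are given as a unit quaternion [x, y, z, w].
In Python, from station import telemetry, imaging, ctrl gives the robot as it stands.
- The arm moves only by the tool send_rows, never from a script. Its argument "motion" is a list that holds one entry, the list of rows, each a list of 7 numbers: the turn, a rotation vector about the tool's x, y, z in rad, then the shift along the tool's x, y, z in mm, then the closure in counts, from 0 (fully open) to 255 (shut). In form: [[[wx, wy, wz, x, y, z, jaw], ...]]. A call has 1 to 5 rows; each row shifts and turns the commanded pose from where the row before left it, along the tool's axes as they then stand; what a row does not reach is not made up. A row lasts 1/12 s, in which the tool goes at most 41.7 mm and 7.16 degrees, less where a joint would pass 70% of its speed; a pose out of reach is approached as far as the arm can. A call is refused whole if a number of a shift passes 41.7 or a number of a turn 0.125, either way. A call with a gripper value outside its range is refused whole. The fingers move at their own pace and stop on an object; "grip_force" is the grip in N (left out, the last holds). Time passes only in rows, so rows that do not move let the fingers close. It gives the time, the measured TCP pose, the force, the opening and the grip force at its end, in the units of the state.
- telemetry.get_obs(): the state, without advancing time (a new reading comes with each control period).
- imaging.snapshot(name): name is "scene" or "side" or "wrist"; returns the picture (400x640x3 uint8, blue, green, red); there is no depth.
- imaging.camera_info(name): a dict with "fx", "fy", "cx", "cy" (pixels), "R" (3x3) and "t" (3): a world point X has camera coordinates R X + t; the wrist camera has in their place "hand_eye" (4x4, takes a point from camera to tool coordinates, whose origin is the TCP and whose axes are the flange's). Camera axes: x right, y down, z forward; pixel columns grow to the right and rows downward; lengths in m; the calibration is good to about 2 mm. A picture is of the moment at which its call begins: read the wrist's pose just before it. camera_info takes no time and is no camera call.
- ctrl.hand_in(): hands the job in; it is judged then, once.
The state is a dict: "time_s": time; "q": joint angles; "qvel": joint speeds; "joint_torque": joint torques, N m; "tool_pos": TCP position; "ee_rot": TCP orientation; "wrist_force": force on the tool from outside, world axes, zero at the start; "torque": the same for the moment, N m; "width": finger opening in m; "finger_force": force on a finger pad.
Only numpy, scipy, OpenCV 4.12 (cv2) and the standard library are available. Lean on these libraries where they do the work, as an engineer would, in place of code of your own. Each camera call takes 0.05 s, during which the arm holds its last target. There are 200 camera calls.

## Working session

There is one attempt and no reset: what is moved stays moved. The work goes in short steps, Python scripts to look and compute and a tool call to move; the robot and the scene stay as the last step left them, time stands still between calls to the robot, and variables do not carry over. Pictures are saved under pics/ and viewed, at most 10 in all, crops included, and the job is handed in when it is done.

Besides the shell and the picture viewer there is one more tool, called after ">>>" as name([rows], argument=value, ...), one row to a line, values as JSON. send_rows: Moves the arm, as the interface text tells. Its arguments: {"type":"object","properties":{"motion":{"type":"array","items":{"type":"array","items":{"type":"array","items":{"type":"number"}}}},"grip_force":{"type":"number"}},"required":["motion"]}

```bash
mkdir -p pics
python3 - <<'E'
from station import telemetry, imaging, ctrl
import cv2,numpy as np
o=telemetry.get_obs()
for k in o: print(k,np.round(o[k],3))
for n in("scene","side","wrist"):
    cv2.imwrite(f"pics/{n}0.png",imaging.snapshot(n))
    print(n,{k:np.round(v,4).tolist() for k,v in imaging.camera_info(n).items()})
E
```

```text
time_s 0.0
q [-1.329  0.616 -0.013  1.425  0.008  1.103 -0.04 ]
qvel [ 0.    -0.    -0.    -0.    -0.001  0.001  0.001]
joint_torque [ 0.0000e+00 -4.6922e+01  2.5900e-01 -1.7103e+01  1.0000e-02  9.0000e-03
 -0.0000e+00]
tool_pos [0.172 0.626 0.23 ]
ee_rot [ 0.134  0.991 -0.001 -0.   ]
wrist_force [0.538 0.104 0.045]
torque [-0.063  0.002 -0.029]
finger_force 0.0
width 0.085
scene {'fx': 394.6073, 'fy': 394.6073, 'cx': 319.4848, 'cy': 199.7188, 'R': [[-0.6656, 0.7463, 0.0045], [0.5382, 0.4842, -0.6899], [-0.5171, -0.4567, -0.7239]], 't': [0.4252, -0.2544, 1.4549]}
side {'fx': 365.3293, 'fy': 365.3293, 'cx': 313.1206, 'cy': 196.5748, 'R': [[-0.9021, -0.4314, -0.0135], [-0.3171, 0.6836, -0.6574], [0.2928, -0.5887, -0.7535]], 't': [0.5566, 0.2615, 0.8605]}
wrist {'fx': 358.9514, 'fy': 358.9514, 'cx': 319.3054, 'cy': 201.9566, 'hand_eye': [[0.0003, -0.966, -0.2587, 0.0648], [1.0, 0.0002, 0.0005, 0.0004], [-0.0004, -0.2587, 0.966, -0.1429], [0.0, 0.0, 0.0, 1.0]]}
```

View pics/scene0.png

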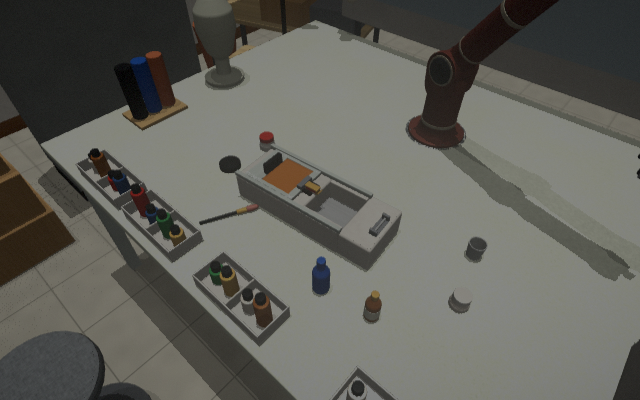

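View pics/side0.png

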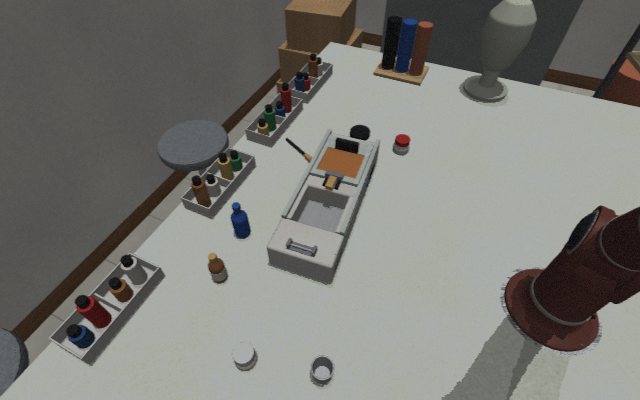

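The scene view shows the steriliser around (320,200) and the cup at (477,247). In the side view the cup is at (321,369), the steriliser at (325,200), and the white jar at (245,355). I'll enlarge both next.

Run:
```python
import cv2
a=cv2.imread("pics/scene0.png")[130:270,225:415]; cv2.imwrite("pics/c1.png",cv2.convertScaleAbs(cv2.resize(a,None,fx=4,fy=4,interpolation=2),alpha=1.4))
b=cv2.imread("pics/side0.png")[120:285,255:395]; cv2.imwrite("pics/c2.png",cv2.resize(b,None,fx=3.6,fy=3.6,interpolation=2))
```

```text
(no output)
```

View pics/c1.png

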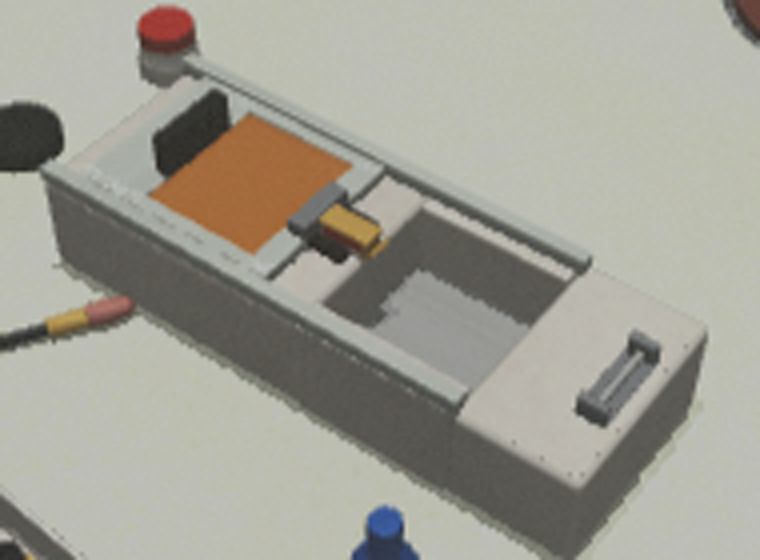

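View pics/c2.png

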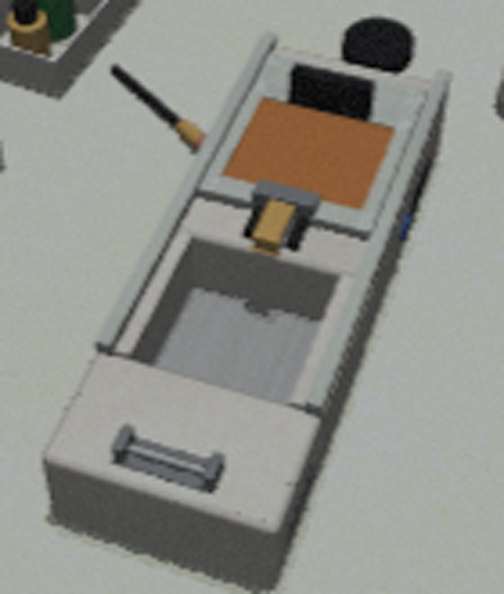

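The enlarged crops show the housing corners, chamber corners, bar and nose clearly. The +x side is lower-left in the scene view and left in the side view. Next I'll fit the pose.

```bash
cat > h.py <<'E'
from station import telemetry, imaging, ctrl
import numpy as np, cv2
from scipy.optimize import least_squares
from scipy.spatial.transform import Rotation as Rn
def proj(n,X):
    c=imaging.camera_info(n); p=np.asarray(X)@np.array(c["R"]).T+c["t"]
    return np.c_[c["fx"]*p[...,0]/p[...,2]+c["cx"],c["fy"]*p[...,1]/p[...,2]+c["cy"]] if p.ndim>1 else np.array([c["fx"]*p[0]/p[2]+c["cx"],c["fy"]*p[1]/p[2]+c["cy"]])
def ray(n,uv,z):
    c=imaging.camera_info(n); R=np.array(c["R"]); C=-R.T@np.array(c["t"])
    d=R.T@np.array([(uv[0]-c["cx"])/c["fx"],(uv[1]-c["cy"])/c["fy"],1]); return C+d*(z-C[2])/d[2]
def wray(uv,z,o=None):
    c=imaging.camera_info("wrist"); o=o or telemetry.get_obs(); H=np.array(c["hand_eye"]); R=Rn.from_quat(o["ee_rot"]).as_matrix()
    C=R@H[:3,3]+o["tool_pos"]; d=R@H[:3,:3]@np.array([(uv[0]-c["cx"])/c["fx"],(uv[1]-c["cy"])/c["fy"],1]); return C+d*(z-C[2])/d[2]
E
python3 - <<'E'
from h import *
S=[(578,487,85,225,85),(705,332,-85,225,85),(45,170,85,-240,97),(62,265,85,-240,0),(420,205,-60,0,85),(325,303,60,0,85),(578,560,85,225,0)]
D=[(45,458,85,225,85),(278,530,-85,225,85),(50,520,85,225,0),(270,590,-85,225,0),(190,235,60,0,85),(340,275,-60,0,85),(270,38,85,-240,97),(447,72,-85,-240,97)]
S=np.array(S,float);D=np.array(D,float)
su=np.c_[225+S[:,0]/4,130+S[:,1]/4];du=np.c_[255+D[:,0]/3.6,120+D[:,1]/3.6]
def W(p,L):
    c,s=np.cos(p[2]),np.sin(p[2]); return L/1000@np.array([[c,s,0],[-s,c,0],[0,0,1]])+[p[0],p[1],0]
f=lambda p:np.r_[proj("scene",W(p,S[:,2:]))-su,proj("side",W(p,D[:,2:]))-du].ravel()
best=min((least_squares(f,[.6,.0,a],loss="soft_l1") for a in(0,1.5,3,-1.5)),key=lambda r:r.cost)
p=best.x;print(p,best.cost);print(np.round(f(p).reshape(-1,2),1).tolist())
np.save("p.npy",p)
def toS(X): c,s=np.cos(p[2]),np.sin(p[2]); d=X[:2]-p[:2]; return [d[0]*c+d[1]*s,-d[0]*s+d[1]*c]
print("bar",toS(ray("scene",(225+190/4,130+115/4),.13)),toS(ray("side",(255+332/3.6,120+70/3.6),.13)))
print("chamber",W(p,np.array([[0,62.5,25]])))
print("cup",ray("scene",(477,248),.025),ray("side",(321,370),.025))
for n,a,b,z in(("jarR",(267,140),(402,145),.025),("jarW",(462,298),(245,356),.0225),("blue",(321,277),(241,222),.06),("amber",(373,307),(218,268),.05)): print(n,ray("scene",a,z),ray("side",b,z))
o=telemetry.get_obs();print(Rn.from_quat(o["ee_rot"]).as_matrix().round(3).tolist())
E
```

```text
[ 0.59207065 -0.04947511  0.08902421] 16.735387134059625
[[0.6, 0.3], [1.9, -2.1], [-2.0, -0.7], [-1.5, -1.3], [-0.0, 0.2], [-1.9, 0.0], [-2.6, 1.3], [-2.3, -0.1], [-0.1, 1.2], [0.0, 0.8], [1.2, 2.0], [0.5, 0.0], [0.4, -0.1], [-2.1, -2.1], [1.4, 0.2]]
bar [np.float64(0.0016734664292303216), np.float64(-0.16172294070802096)] [np.float64(0.00211385010712979), np.float64(-0.17105452984442768)]
chamber [[0.58651398 0.01277739 0.025     ]]
cup [0.41587737 0.36526147 0.025     ] [0.4255573  0.36192759 0.025     ]
jarR [ 0.47240835 -0.3930438   0.025     ] [ 0.47585614 -0.38742038  0.025     ]
jarW [0.5771816  0.40674249 0.0225    ] [0.58337712 0.40501737 0.0225    ]
blue [0.77874011 0.12931582 0.06      ] [0.7656274  0.12844643 0.06      ]
amber [0.75416796 0.26732133 0.05      ] [0.74532649 0.26448735 0.05      ]
[[-0.964, 0.266, -0.001], [0.266, 0.964, -0.002], [0.0, -0.002, -1.0]]
```

View pics/wrist0.png

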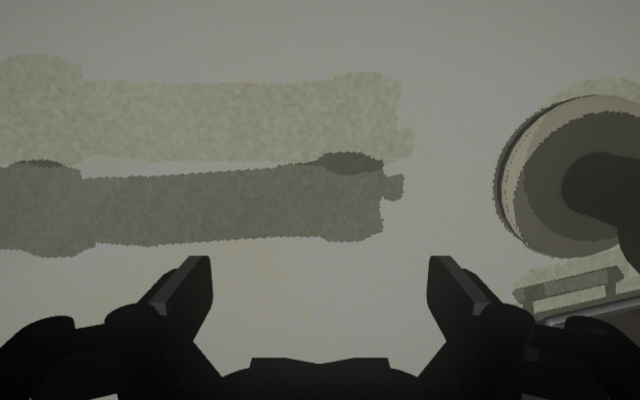

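The wrist view shows only table, shadows and fingertips; the cup isn't visible yet. The fit is good to a few mm, so I'll move above the cup with the tool y axis turned along the steriliser's y.

>>> send_rows([
  [[0,0,-0.12,0,0,15,0],[0,0,-0.12,0,0,15,0],[0,0,-0.118,0,0,15,0],[0,0,0,-25,-32,0,0],[0,0,0,-25,-32,0,0]],
], grip_force=30)

```text
time_s: 0.57
tool_pos: [0.2251, 0.5674, 0.1841]
ee_rot: [-0.048, 0.999, -0.001, -0.002]
wrist_force: [2.0, 0.7, 0.4]
width: 0.0856
finger_force: 0.0
```

>>> send_rows([
  [[0,0,0,-25,-32,0,0],[0,0,0,-25,-32,0,0],[0,0,0,-25,-32,0,0],[0,0,0,-25,-32,0,0],[0,0,0,-25,-32,0,0]],
])

```text
time_s: 0.98
tool_pos: [0.3679, 0.4174, 0.1862]
ee_rot: [-0.045, 0.999, -0.0, -0.0]
wrist_force: [1.1, 0.6, 0.9]
width: 0.0852
finger_force: 0.0
```

>>> send_rows([
  [[0,0,0,-25,-32,0,0],[0,0,0,-25,-32,0,0],[0,0,0,0,0,0,0],[0,0,0,0,0,0,0]],
])

```text
time_s: 1.32
tool_pos: [0.4251, 0.3564, 0.186]
ee_rot: [-0.041, 0.999, -0.001, 0.0]
wrist_force: [-0.0, 0.9, -0.6]
width: 0.0857
finger_force: 0.0
```

Run:
```python
from h import *
o=telemetry.get_obs();print(o["time_s"],o["tool_pos"],Rn.from_quat(o["ee_rot"]).as_matrix().round(3).tolist(),o["wrist_force"])
cv2.imwrite("pics/w1.png",imaging.snapshot("wrist"))
```

```text
1.3167 [0.4250736  0.35636646 0.18601438] [[-0.997, -0.081, 0.001], [-0.081, 0.997, -0.002], [-0.001, -0.002, -1.0]] [-0.0319076   0.86701621 -0.5544757 ]
```

View pics/w1.png

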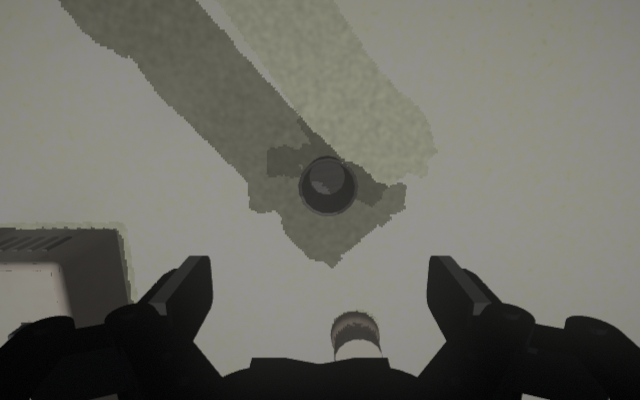

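The cup rim is centred at about (328,186), 29 px in radius, and almost under the TCP. The steriliser's corner is at lower left and the white jar at (357,335).

Run:
```python
from h import *
o=telemetry.get_obs();X=wray((328,186),.05,o);R=Rn.from_quat(o["ee_rot"]).as_matrix();print(X,(R.T@(X-o["tool_pos"])*1000).round(1))
```

```text
[0.41912885 0.36588058 0.05      ] [  3.    7.3 136. ]
```

>>> send_rows([
  [[0,0,0,3,7,36,0],[0,0,0,0,0,36,0],[0,0,0,0,0,36,0],[0,0,0,0,0,36,0],[0,0,0,0,0,28,0]],
], grip_force=40)

```text
time_s: 1.78
tool_pos: [0.4159, 0.368, 0.0118]
ee_rot: [-0.047, 0.999, -0.0, -0.001]
wrist_force: [0.2, 0.4, 0.6]
width: 0.0854
finger_force: 0.0
```

>>> send_rows([
  [[0,0,0,0,0,0,0],[0,0,0,0,0,0,60],[0,0,0,0,0,0,120],[0,0,0,0,0,0,255],[0,0,0,0,0,0,255]],
])

```text
time_s: 2.2
tool_pos: [0.4198, 0.3677, 0.0168]
ee_rot: [-0.045, 0.999, 0.001, 0.002]
wrist_force: [-0.7, -0.4, 4.9]
width: 0.0459
finger_force: 40.2
```

>>> send_rows([
  [[0,0,0,0,0,0,255],[0,0,0,0,0,0,255],[0,0,0,0,0,0,255],[0,0,0,0,0,0,255]],
])

```text
time_s: 2.53
tool_pos: [0.4198, 0.3677, 0.0167]
ee_rot: [-0.045, 0.999, 0.001, 0.002]
wrist_force: [-0.9, -0.4, 7.1]
width: 0.0457
finger_force: 40.2
```

>>> send_rows([
  [[0,0,0,0,0,-10,255],[0,0,0,0,0,-37,255],[0,0,0,0,0,-38,255],[0,0,0,0,0,-38,255],[0,0,0,0,0,-38,255]],
])

```text
time_s: 2.95
tool_pos: [0.4184, 0.3662, 0.1781]
ee_rot: [-0.045, 0.999, 0.0, 0.0]
wrist_force: [0.9, 0.4, -1.6]
width: 0.0459
finger_force: 41.6
```

>>> send_rows([
  [[0,0,0,0,0,-38,255],[0,0,0,-13,-37,0,255],[0,0,0,-13,-37,0,255],[0,0,0,-13,-37,0,255],[0,0,0,-13,-37,0,255]],
])

```text
time_s: 3.37
tool_pos: [0.484, 0.2222, 0.2148]
ee_rot: [-0.045, 0.999, 0.0, 0.001]
wrist_force: [0.7, -0.0, -1.4]
width: 0.0461
finger_force: 41.6
```

>>> send_rows([
  [[0,0,0,-14,-37,0,255],[0,0,0,-14,-37,0,255],[0,0,0,-14,-37,0,255],[0,0,0,-14,-37,0,255],[0,0,0,-13,-37,0,255]],
])

```text
time_s: 3.78
tool_pos: [0.5693, 0.0437, 0.2145]
ee_rot: [-0.045, 0.999, 0.0, 0.001]
wrist_force: [0.1, 1.2, -0.4]
width: 0.0458
finger_force: 41.6
```

>>> send_rows([
  [[0,0,0,-13,-37,0,255],[0,0,0,0,0,0,255],[0,0,0,0,0,0,255],[0,0,0,0,0,0,255]],
])

```text
time_s: 4.12
tool_pos: [0.5847, 0.0105, 0.2138]
ee_rot: [-0.045, 0.999, 0.001, -0.0]
wrist_force: [-1.0, 0.8, -0.1]
width: 0.0461
finger_force: 41.7
```

Run:
```python
from h import *
o=telemetry.get_obs();print(o["time_s"],o["tool_pos"],Rn.from_quat(o["ee_rot"]).as_matrix().round(3).tolist(),o["wrist_force"])
w=imaging.snapshot("wrist");s=imaging.snapshot("scene");np.save("o2.npy",o,allow_pickle=True)
cv2.imwrite("pics/w2.png",cv2.convertScaleAbs(w,alpha=1.5));cv2.imwrite("pics/s2.png",s)
```

```text
4.1167 [0.58468398 0.01051551 0.21381277] [[-0.996, -0.089, -0.0], [-0.089, 0.996, 0.001], [0.0, 0.001, -1.0]] [-0.99487705  0.81914818 -0.13039509]
```

View pics/w2.png

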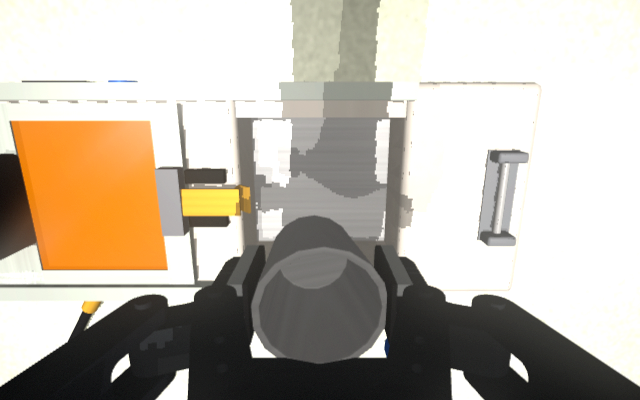

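The wrist view shows the cup held at about (318,305). The chamber's side edges are near columns 237 and 408, its near edge is near row 117, and the housing's far corners are at (538,86) and (513,290). The guard's front edge is near column 188 and the nose tip near column 250.

Run:
```python
from h import *
o=np.load("o2.npy",allow_pickle=True).item();p=np.load("p.npy")
c,s=np.cos(p[2]),np.sin(p[2])
def L(uv,z):
    X=wray(uv,z,o);d=X[:2]-p[:2];return X[:2].round(4),np.round([1000*(d[0]*c+d[1]*s),1000*(-d[0]*s+d[1]*c)],1)
for n,uv,z in(("c -85,225",(538,86),.085),("c 85,225",(513,290),.085),("ch -60,0",(236,117),.085),("ch 0,0",(240,190),.085),("ch,0,125",(405,190),.085),("ch -60,125",(408,117),.085),("guard front",(181,130),.095),("guard front",(194,270),.095),("nose mid",(215,201),.105),("bar front face?",(36,190),.095)):print(n,*L(uv,z))
d=o["tool_pos"][:2]-p[:2];print("tcp",[d[0]*c+d[1]*s,-d[0]*s+d[1]*c])
```

```text
c -85,225 [0.4924 0.1613] [-80.5 218.8]
c 85,225 [0.6546 0.1806] [ 82.7 223.6]
ch -60,0 [ 0.5337 -0.0552] [-58.7  -0.5]
ch 0,0 [ 0.5887 -0.0504] [-3.5 -0.7]
ch,0,125 [0.5773 0.0772] [ -3.5 127.5]
ch -60,125 [0.5224 0.0711] [-58.7 126.3]
guard front [ 0.5458 -0.0919] [-49.9 -38.1]
guard front [ 0.6547 -0.0827] [ 59.4 -38.7]
nose mid [ 0.5934 -0.0642] [  0.1 -14.7]
bar front face? [ 0.5997 -0.2001] [  -5.8 -150.7]
tcp [np.float64(-0.0020238455711667058), np.float64(0.060409780460861956)]
```

>>> send_rows([
  [[0,0,0,-2,2,30,255],[0,0,0,0,0,35,255],[0,0,0,0,0,35,255],[0,0,0,0,0,35,255],[0,0,0,0,0,25,255]],
])

```text
time_s: 4.63
tool_pos: [0.5852, 0.0144, 0.051]
ee_rot: [-0.046, 0.999, 0.001, -0.002]
wrist_force: [-0.9, -0.2, -1.2]
width: 0.0462
finger_force: 41.6
```

>>> send_rows([
  [[0,0,0,0,0,3,255],[0,0,0,0,0,2,255],[0,0,0,0,0,2,255],[0,0,0,0,0,0,255],[0,0,0,0,0,0,255]],
])

```text
time_s: 5.05
tool_pos: [0.5884, 0.0125, 0.0483]
ee_rot: [-0.045, 0.999, 0.0, 0.002]
wrist_force: [-0.8, 0.3, -2.0]
width: 0.0462
finger_force: 41.7
```

>>> send_rows([
  [[0,0,0,0,0,1,255],[0,0,0,0,0,1,255],[0,0,0,0,0,1,255],[0,0,0,0,0,1,255],[0,0,0,0,0,0,255]],
])

```text
time_s: 5.47
tool_pos: [0.5868, 0.0127, 0.0421]
ee_rot: [-0.045, 0.999, 0.0, -0.0]
wrist_force: [-0.3, 1.8, -0.7]
width: 0.0463
finger_force: 41.9
```

>>> send_rows([
  [[0,0,0,0,0,1,255],[0,0,0,0,0,1,255],[0,0,0,0,0,0,255],[0,0,0,0,0,0,255]],
])

```text
time_s: 5.8
tool_pos: [0.5873, 0.0126, 0.0418]
ee_rot: [-0.045, 0.999, 0.0, 0.0]
wrist_force: [-1.8, 2.0, 8.8]
width: 0.0456
finger_force: 42.0
```

Contact with the floor felt (8.8 N). I'll release with a partial opening and lift straight up.

>>> send_rows([
  [[0,0,0,0,0,-1,100],[0,0,0,0,0,0,70],[0,0,0,0,0,0,60],[0,0,0,0,0,0,60],[0,0,0,0,0,0,60]],
])

```text
time_s: 6.22
tool_pos: [0.5869, 0.012, 0.041]
ee_rot: [-0.045, 0.999, -0.0, -0.0]
wrist_force: [-0.4, 1.9, -0.2]
width: 0.0653
finger_force: 0.0
```

>>> send_rows([
  [[0,0,0,0,0,-10,60],[0,0,0,0,0,-30,60],[0,0,0,0,0,-38,60],[0,0,0,0,0,-38,60],[0,0,0,0,0,-38,60]],
])

```text
time_s: 6.63
tool_pos: [0.5866, 0.0107, 0.1975]
ee_rot: [-0.044, 0.999, -0.001, -0.0]
wrist_force: [0.7, -0.4, -0.0]
width: 0.0656
finger_force: 0.0
```

>>> send_rows([
  [[0,0,0,0,0,-20,255],[0,0,0,0,0,0,255],[0,0,0,0,0,0,255],[0,0,0,0,0,0,255]],
])

```text
time_s: 6.97
tool_pos: [0.5861, 0.0112, 0.2146]
ee_rot: [-0.044, 0.999, -0.0, -0.001]
wrist_force: [0.9, -0.4, -1.1]
width: 0.0169
finger_force: 0.0
```

Run:
```python
from h import *
o=telemetry.get_obs();p=np.load("p.npy");c,s=np.cos(p[2]),np.sin(p[2])
d=o["tool_pos"][:2]-p[:2];print("tcp st",[d[0]*c+d[1]*s,-d[0]*s+d[1]*c],o["tool_pos"],o["width"])
cv2.imwrite("pics/w3.png",cv2.convertScaleAbs(imaging.snapshot("wrist"),alpha=1.5))
```

```text
tcp st [np.float64(-0.0005707935395403603), np.float64(0.06096905759130903)] [0.58608156 0.01120176 0.21462705] 0.016869746201261446
```

View pics/w3.png

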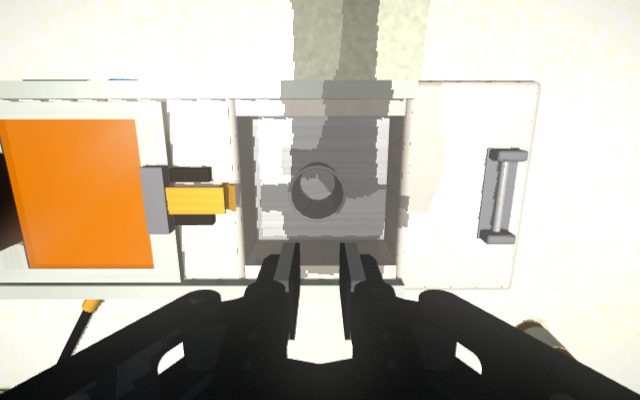

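The cup stands upright in mid-chamber at (317,190). The guard slid back by about 11 mm and is now nearly fully open, with its front edge at column 166. I'll close the fingers and go behind the bar.

>>> send_rows([
  [[0,0,0,0,-39,0,255],[0,0,0,0,-39,0,255],[0,0,0,0,-39,0,255],[0,0,0,0,-39,0,255],[0,0,0,0,-39,0,255]],
])

```text
time_s: 7.43
tool_pos: [0.6032, -0.1839, 0.2133]
ee_rot: [-0.045, 0.999, 0.0, -0.002]
wrist_force: [0.2, 0.4, -0.3]
width: 0.0002
finger_force: 0.0
```

>>> send_rows([
  [[0,0,0,0,-39,0,255],[0,0,0,0,-39,0,255],[0,0,0,0,0,0,255],[0,0,0,0,0,0,255]],
])

```text
time_s: 7.77
tool_pos: [0.6091, -0.2641, 0.2125]
ee_rot: [-0.041, 0.999, -0.0, -0.003]
wrist_force: [0.7, 0.7, 0.8]
width: 0.0002
finger_force: 0.0
```

Run:
```python
from h import *
o=telemetry.get_obs();p=np.load("p.npy");c,s=np.cos(p[2]),np.sin(p[2])
d=o["tool_pos"][:2]-p[:2];print("tcp st",[d[0]*c+d[1]*s,-d[0]*s+d[1]*c],o["tool_pos"],o["width"],o["wrist_force"],o["time_s"])
cv2.imwrite("pics/w4.png",cv2.convertScaleAbs(imaging.snapshot("wrist"),alpha=1.5))
```

```text
tcp st [np.float64(-0.0021687190280265944), np.float64(-0.21531818796811827)] [ 0.60905374 -0.26413344  0.21253488] 0.0002007638063402081 [0.69778197 0.67355979 0.80790703] 7.7667
```

View pics/w4.png

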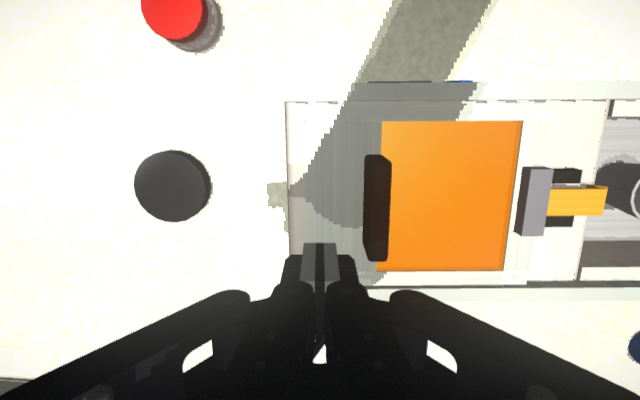

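The shut fingers are at about (319,250), in clear space behind the bar (back face at column 364). Nothing else is near. I'll descend to z ≈ 0.11.

>>> send_rows([
  [[0,0,0,-2,0,38,255],[0,0,0,0,0,38,255],[0,0,0,0,0,26,255],[0,0,0,0,0,0,255],[0,0,0,0,0,0,255]],
])

```text
time_s: 8.23
tool_pos: [0.6126, -0.257, 0.1116]
ee_rot: [-0.046, 0.999, 0.001, -0.002]
wrist_force: [0.8, -0.2, 1.4]
width: -0.0004
finger_force: 0.0
```

>>> send_rows([
  [[0,0,0,0,10,0,255],[0,0,0,0,5,0,255],[0,0,0,0,4,0,255],[0,0,0,0,4,0,255],[0,0,0,0,4,0,255]],
])

```text
time_s: 8.65
tool_pos: [0.6124, -0.2334, 0.1154]
ee_rot: [-0.044, 0.999, -0.001, 0.002]
wrist_force: [0.7, -2.4, 1.3]
width: 0.0
finger_force: 1.2
```

>>> send_rows([
  [[0,0,0,0,5,2,255],[0,0,0,0,8,2,255],[0,0,0,0,10,0,255],[0,0,0,0,10,0,255],[0,0,0,0,10,0,255]],
])

```text
time_s: 9.07
tool_pos: [0.6066, -0.1885, 0.1092]
ee_rot: [-0.045, 0.999, 0.0, -0.0]
wrist_force: [0.7, -2.1, 2.2]
width: 0.0002
finger_force: 1.4
```

>>> send_rows([
  [[0,0,0,0,10,0,255],[0,0,0,0,10,0,255],[0,0,0,0,10,0,255],[0,0,0,0,10,0,255],[0,0,0,0,8,0,255]],
])

```text
time_s: 9.48
tool_pos: [0.6024, -0.1403, 0.1092]
ee_rot: [-0.045, 0.999, 0.0, -0.0]
wrist_force: [0.2, -2.4, 1.1]
width: -0.0003
finger_force: 1.3
```

>>> send_rows([
  [[0,0,0,0,8,0,255],[0,0,0,0,8,0,255],[0,0,0,0,8,0,255],[0,0,0,0,8,0,255],[0,0,0,0,6,0,255]],
])

```text
time_s: 9.9
tool_pos: [0.5991, -0.1029, 0.1092]
ee_rot: [-0.045, 0.999, 0.0, -0.0]
wrist_force: [-1.0, -2.1, 1.8]
width: -0.0001
finger_force: 1.2
```

```bash
cat > st.py <<'E'
from h import *
o=telemetry.get_obs();p=np.load("p.npy");c,s=np.cos(p[2]),np.sin(p[2])
d=o["tool_pos"][:2]-p[:2];print("tcp st",np.round([d[0]*c+d[1]*s,-d[0]*s+d[1]*c],4),o["tool_pos"],o["wrist_force"],o["time_s"])
E
python3 st.py
```

```text
tcp st [ 0.0022 -0.0538] [ 0.59905021 -0.10291026  0.10916236] [-1.04322837 -2.14915581  1.75281384] 9.9
```

>>> send_rows([
  [[0,0,0,0,5,0,255],[0,0,0,0,5,0,255],[0,0,0,0,4,0,255],[0,0,0,0,4,0,255],[0,0,0,0,2,0,255]],
])

```text
time_s: 10.32
tool_pos: [0.5974, -0.0835, 0.1092]
ee_rot: [-0.045, 0.999, 0.0, -0.0]
wrist_force: [-1.3, -2.4, 1.3]
width: 0.0
finger_force: 1.0
```

>>> send_rows([
  [[0,0,0,0,1,0,255],[0,0,0,0,1,0,255],[0,0,0,0,1,0,255],[0,0,0,0,1,0,255],[0,0,0,0,1,0,255]],
])

```text
time_s: 10.73
tool_pos: [0.597, -0.0795, 0.1092]
ee_rot: [-0.044, 0.999, -0.0, -0.0]
wrist_force: [-1.7, -2.5, 1.0]
width: -0.0004
finger_force: 1.0
```

>>> send_rows([
  [[0,0,0,0,1,0,255],[0,0,0,0,1,0,255],[0,0,0,0,1,0,255],[0,0,0,0,1,0,255]],
])

```text
time_s: 11.07
tool_pos: [0.5966, -0.0753, 0.1092]
ee_rot: [-0.045, 0.999, -0.0, -0.0]
wrist_force: [-0.3, -2.0, 0.5]
width: -0.0001
finger_force: 1.0
```

>>> send_rows([
  [[0,0,0,0,1,0,255],[0,0,0,0,1,0,255],[0,0,0,0,1,0,255],[0,0,0,0,1,0,255]],
])

```text
time_s: 11.4
tool_pos: [0.5963, -0.0713, 0.1092]
ee_rot: [-0.045, 0.999, -0.0, -0.0]
wrist_force: [-1.8, -2.7, 0.4]
width: 0.0001
finger_force: 1.0
```

>>> send_rows([
  [[0,0,0,0,1,0,255],[0,0,0,0,1,0,255],[0,0,0,0,1,0,255]],
])

```text
time_s: 11.65
tool_pos: [0.5961, -0.0683, 0.1092]
ee_rot: [-0.045, 0.999, 0.0, -0.0]
wrist_force: [-0.5, -2.4, 0.6]
width: -0.0003
finger_force: 1.0
```

>>> send_rows([
  [[0,0,0,0,1,0,255],[0,0,0,0,1,0,255],[0,0,0,0,1,0,255]],
])

```text
time_s: 11.9
tool_pos: [0.5959, -0.0653, 0.1092]
ee_rot: [-0.045, 0.999, -0.0, -0.0]
wrist_force: [-1.6, -2.7, -0.2]
width: 0.0004
finger_force: 1.0
```

>>> send_rows([
  [[0,0,0,0,1,0,255],[0,0,0,0,1,0,255],[0,0,0,0,1,0,255]],
])

```text
time_s: 12.15
tool_pos: [0.5957, -0.0623, 0.1093]
ee_rot: [-0.045, 0.999, -0.0, -0.0]
wrist_force: [-1.0, -2.8, -0.9]
width: 0.0002
finger_force: 1.0
```

>>> send_rows([
  [[0,0,0,0,1,0,255],[0,0,0,0,1,0,255],[0,0,0,0,1,0,255]],
])

```text
time_s: 12.4
tool_pos: [0.5954, -0.0593, 0.1093]
ee_rot: [-0.045, 0.999, -0.0, -0.0]
wrist_force: [-1.4, -2.1, -1.2]
width: 0.0
finger_force: 1.0
```

>>> send_rows([
  [[0,0,0,0,1,0,255],[0,0,0,0,1,0,255],[0,0,0,0,1,0,255]],
])

```text
time_s: 12.65
tool_pos: [0.5952, -0.0563, 0.1093]
ee_rot: [-0.045, 0.999, -0.0, 0.0]
wrist_force: [-1.5, -2.0, -0.7]
width: 0.0001
finger_force: 1.0
```

>>> send_rows([
  [[0,0,0,0,1,0,255],[0,0,0,0,1,0,255],[0,0,0,0,1,0,255]],
])

```text
time_s: 12.9
tool_pos: [0.5949, -0.0533, 0.1093]
ee_rot: [-0.045, 0.999, -0.0, 0.0]
wrist_force: [0.3, -1.3, -1.4]
width: -0.0003
finger_force: 1.0
```

>>> send_rows([
  [[0,0,0,0,1,0,255],[0,0,0,0,1,0,255],[0,0,0,0,1,0,255]],
])

```text
time_s: 13.15
tool_pos: [0.5946, -0.0504, 0.1093]
ee_rot: [-0.045, 0.999, -0.0, 0.0]
wrist_force: [-0.7, -2.3, -0.1]
width: -0.0001
finger_force: 1.0
```

>>> send_rows([
  [[0,0,0,0,1,0,255],[0,0,0,0,1,0,255],[0,0,0,0,1,0,255]],
])

```text
time_s: 13.4
tool_pos: [0.5944, -0.0474, 0.1093]
ee_rot: [-0.045, 0.999, -0.0, 0.0]
wrist_force: [-1.2, -1.9, -2.0]
width: 0.0002
finger_force: 1.0
```

>>> send_rows([
  [[0,0,0,0,1,0,255],[0,0,0,0,1,0,255],[0,0,0,0,1,0,255]],
])

```text
time_s: 13.65
tool_pos: [0.5941, -0.0444, 0.1093]
ee_rot: [-0.045, 0.999, -0.0, 0.0]
wrist_force: [-1.3, -2.0, -1.4]
width: -0.0001
finger_force: 1.0
```

>>> send_rows([
  [[0,0,0,0,1,0,255],[0,0,0,0,1,0,255],[0,0,0,0,1,0,255]],
])

```text
time_s: 13.9
tool_pos: [0.5939, -0.042, 0.1093]
ee_rot: [-0.045, 0.999, -0.0, 0.0]
wrist_force: [-0.5, -4.9, -2.0]
width: 0.0002
finger_force: 2.0
```

>>> send_rows([
  [[0,0,0,0,1,0,255],[0,0,0,0,1,0,255],[0,0,0,0,1,0,255]],
])

```text
time_s: 14.15
tool_pos: [0.5938, -0.0417, 0.1094]
ee_rot: [-0.044, 0.999, -0.002, 0.0]
wrist_force: [-0.1, -7.7, -2.1]
width: 0.0003
finger_force: 3.9
```

Force is rising, so I'm now taking single small steps.

>>> send_rows([
  [[0,0,0,0,1,0,255],[0,0,0,0,0,0,255]],
])

```text
time_s: 14.32
tool_pos: [0.5938, -0.0417, 0.1094]
ee_rot: [-0.043, 0.999, -0.003, 0.0]
wrist_force: [-0.4, -7.9, -2.0]
width: 0.0002
finger_force: 3.9
```

```bash
python3 st.py
```

```text
tcp st [0.0024 0.0076] [ 0.59383039 -0.04166897  0.10938771] [-0.39612493 -7.91169348 -2.02514755] 14.3167
```

>>> send_rows([
  [[0,0,0,0,2,0,255],[0,0,0,0,0,0,255]],
])

```text
time_s: 14.48
tool_pos: [0.5937, -0.0408, 0.1094]
ee_rot: [-0.043, 0.999, -0.003, 0.0]
wrist_force: [0.8, -9.6, -2.3]
width: 0.0002
finger_force: 4.6
```

>>> send_rows([
  [[0,0,0,0,1,0,255],[0,0,0,0,0,0,255]],
])

```text
time_s: 14.65
tool_pos: [0.5937, -0.0403, 0.1094]
ee_rot: [-0.043, 0.999, -0.004, 0.001]
wrist_force: [0.6, -10.2, -1.9]
width: -0.0005
finger_force: 4.9
```

>>> send_rows([
  [[0,0,0,0,1,0,255],[0,0,0,0,0,0,255]],
])

```text
time_s: 14.82
tool_pos: [0.5937, -0.0398, 0.1094]
ee_rot: [-0.043, 0.999, -0.004, 0.001]
wrist_force: [1.2, -10.0, -1.8]
width: -0.0
finger_force: 5.2
```

>>> send_rows([
  [[0,0,0,0,1,0,255],[0,0,0,0,0,0,255]],
])

```text
time_s: 14.98
tool_pos: [0.5936, -0.0391, 0.1094]
ee_rot: [-0.042, 0.999, -0.004, 0.001]
wrist_force: [1.3, -9.4, -2.5]
width: 0.0
finger_force: 5.4
```

>>> send_rows([
  [[0,0,0,0,1,0,255],[0,0,0,0,0,0,255]],
])

```text
time_s: 15.15
tool_pos: [0.5935, -0.0385, 0.1094]
ee_rot: [-0.042, 0.999, -0.004, 0.001]
wrist_force: [0.0, -11.6, -2.1]
width: -0.0002
finger_force: 5.6
```

>>> send_rows([
  [[0,0,0,0,1,0,255],[0,0,0,0,0,0,255]],
])

```text
time_s: 15.32
tool_pos: [0.5935, -0.0378, 0.1094]
ee_rot: [-0.042, 0.999, -0.005, 0.001]
wrist_force: [0.9, -11.7, -2.9]
width: 0.0001
finger_force: 5.9
```

>>> send_rows([
  [[0,0,0,0,1,0,255],[0,0,0,0,0,0,255]],
])

```text
time_s: 15.48
tool_pos: [0.5933, -0.0363, 0.1094]
ee_rot: [-0.042, 0.999, -0.004, 0.001]
wrist_force: [0.6, -7.8, -1.8]
width: -0.0001
finger_force: 4.3
```

>>> send_rows([
  [[0,0,0,0,1,0,255],[0,0,0,0,0,0,255]],
])

```text
time_s: 15.65
tool_pos: [0.593, -0.0296, 0.1095]
ee_rot: [-0.044, 0.999, -0.001, 0.0]
wrist_force: [-0.7, -5.3, -1.1]
width: -0.0002
finger_force: 2.7
```

The force peaked near 12 N and fell to 5 N with a jump forward, which is the click. I'll back off and lift away.

>>> send_rows([
  [[0,0,0,0,-2,0,255],[0,0,0,0,-2,0,255],[0,0,0,0,-2,0,255],[0,0,0,0,-4,0,255],[0,0,0,0,0,0,255]],
])

```text
time_s: 16.07
tool_pos: [0.5939, -0.0384, 0.1095]
ee_rot: [-0.045, 0.999, 0.0, 0.0]
wrist_force: [-0.6, -0.7, 0.3]
width: 0.0001
finger_force: 0.0
```

>>> send_rows([
  [[0,0,0,0,-8,0,255],[0,0,0,0,0,-30,255],[0,0,0,0,0,-38,255],[0,0,0,0,0,-38,255],[0,0,0,0,0,-10,255]],
])

```text
time_s: 16.48
tool_pos: [0.5978, -0.0469, 0.2319]
ee_rot: [-0.044, 0.999, -0.0, 0.006]
wrist_force: [0.7, -0.0, 0.9]
width: 0.0001
finger_force: 0.0
```

>>> send_rows([
  [[0,0,0,0,0,0,255],[0,0,0,0,0,0,255],[0,0,0,0,0,0,255]],
])

```text
time_s: 16.73
tool_pos: [0.593, -0.0465, 0.2235]
ee_rot: [-0.045, 0.999, 0.0, -0.002]
wrist_force: [0.6, -0.1, -0.2]
width: -0.0002
finger_force: 0.0
```

```bash
python3 st.py
python3 - <<'E'
from h import *
w=cv2.convertScaleAbs(imaging.snapshot("wrist"),alpha=1.4);s=imaging.snapshot("side")[110:290,180:420]
a=cv2.resize(w,(480,300));b=cv2.resize(s,(400,300),interpolation=2)
cv2.imwrite("pics/f.png",cv2.resize(np.hstack([a,b]),(800,273)))
E
```

```text
tcp st [0.0012 0.0029] [ 0.59300995 -0.04647452  0.22354735] [ 0.56603977 -0.07527994 -0.24568896] 16.7333
```

View pics/f.png

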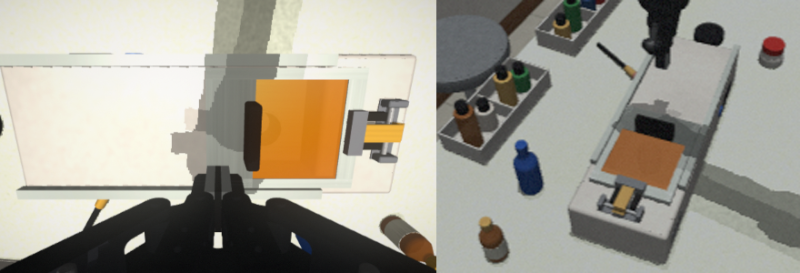

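The guard covers the cup, and its catch sits past the pin bridge. The bystanders are in place. A quick numeric check will confirm that the bar held its latched position.

Run:
```python
from h import *
p=np.load("p.npy");c,s=np.cos(p[2]),np.sin(p[2])
o=telemetry.get_obs();w=imaging.snapshot("wrist")
g=w[180:215,320:400].astype(int).sum(2).mean(0);d=np.diff(g);i=320+int(d[:60].argmin())
for z in(.13,):
    X=wray((i+1,198),z,o);e=X[:2]-p[:2];print(i,"bar back y",-e[0]*s+e[1]*c)
X=np.array([.5930,-.0296])-p[:2];print("tcp at click end y",-X[0]*s+X[1]*c);X=np.array([.5938,-.0417])-p[:2];print("tcp at pin contact y",-X[0]*s+X[1]*c)
w4=cv2.imread("pics/w4.png");g=w4[190:200,340:400].astype(int).sum(2).mean(0);j=340+int(np.diff(g)[:40].argmin())
o4=dict(o);o4["tool_pos"]=np.array([.60905,-.26413,.21253])
X=wray((j+1,195),.13,o4);e=X[:2]-p[:2];print(j,"open bar back y",-e[0]*s+e[1]*c)
```

```text
357 bar back y 0.029620511659977252
tcp at click end y 0.019713777548647667
tcp at pin contact y 0.007590568681959246
363 open bar back y -0.186012228984352
```

```bash
python3 -c "
from station import ctrl; print(ctrl.hand_in())"
```

```text
the job is handed in; nothing more can be done
None
```

The cup stands upright on the chamber floor, and the guard is shut over it: the push peaked near 12 N, then fell to about 5 N at the click, and the guard stayed put when I let go. The hand is clear, the other things on the table looked undisturbed, and the job was handed in at about 17 s.

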